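Seat the keyed drive disc on its pin

TASK

With a fingertip against the small upright stub, turn the turntable's aluminium drive disc until the notch in its rim stands over the steel pin on the black drive pod, then press down on its hub until the disc is fully home, level, with the pin in the notch. Do not lift the disc, leave the other things on the shelf where they are, and finish with the hand clear.

Things in the scene. Friction and masses are not known exactly. Their poses are not given: they have to be found in the camera images.
- pod: Round black drive pod, fixed to the shelf, 160 mm across, flat top 40 mm high; origin at the centre of its underside, z up, x points from the centre towards the pin. On it a boss (94 mm across, top at 46 mm) is the disc's seat; a 12 mm steel spindle on the axis goes up into the disc's hub.
- collar (a joint): Rubber collar, 84 mm across, sliding in the pod's boss under the disc; metres pushed down: 0 at the start (disc rests on it 8 mm above the seat), 0.008 with the disc home. It resists with about 9 N (the disc's weight helps, so about 6 N from the finger), has no spring and stays where it is pushed.
- pin (a point): On the pin's top edge where the notch must go: 54 mm from the pod's axis (pod +x), 52 mm above the shelf. The pin is a flat steel bar on edge, 8 mm wide, reaching radially from 50 to 76 mm from the axis: its outer 14 mm shows beyond the disc's rim. Its top is 2 mm below the raised disc and 6 mm above the seat: it blocks the disc unless it is in the notch.
- disc: Loose aluminium drive disc, about 0.3 kg, 124 mm across, plate 8 mm thick, on the collar, its 14 mm bore over the spindle. Origin on its axis at the underside: 54 mm above the pod's underside at the start, 46 mm when home. z up, x points from the axis to the notch. It turns either way without a stop, with slight friction, and stays where it is left.
- notch (a point): In the disc's notch, 54 mm from the axis (disc +x), at the height of the underside. The notch is 15 mm wide, open at the rim, cut in to 46 mm from the axis, right through the plate.
- stub_top (a point): Top of the upright steel stub on the disc, 12 mm across, standing 18 mm above the plate's top, 46 mm from the axis, opposite the notch (disc -x).
- hub_top (a point): Centre of the flat closed top of the disc's hub, 27 mm across, 16 mm above the plate's top (24 mm above the underside). The place to press.
- weight: Bystander, loose: chrome record weight, turned, 72 mm wide, 56 mm tall; origin at the centre of its underside.
- spindle_cap: Bystander, loose: white plastic spindle cap, 34 mm wide, 30 mm tall; origin at the centre of its underside.
- headshell: Bystander, loose: aluminium headshell lying flat, 60 x 20 x 17 mm; origin at the centre of its underside.
- record_brush: Bystander, loose: black record brush, 30 x 95 x 32 mm; origin at the centre of its underside.
- mug: Bystander, loose: white ceramic mug, 80 mm wide, 92 mm tall; origin at the centre of its underside.
- bottle: Bystander, loose: small amber bottle, 44 mm wide, 100 mm tall; origin at the centre of its underside.
- stylus_case: Bystander, loose: grey plastic stylus case, 70 x 50 x 30 mm; origin at the centre of its underside.
Not all that is in view belongs to the job. Several things look just like the pod: the one meant starts farthest to the robot's left.

How it is judged (in metres and radians):
At the end, for the whole second after the job is handed in: The disc lies level (within 0.03 rad) and at rest on its seat (origin no more than 2 mm above the seated height of 46 mm over the pod's underside), its notch site within 6 mm horizontally of the pin site; every other loose thing is within 20 mm of where it stood (z of disc in the frame of pod below 0.048 m and angle between disc's own z axis and vertical below 0.03 rad and horizontal distance between notch and pin below 0.006 m and linear speed of disc below 0.01 m/s and distance of each of weight, spindle_cap, headshell, record_brush, mug, bottle, stylus_case from where it was at the start of the episode below 0.02 m); the robot touches nothing.
It fails at once if the disc is lifted more than 6 mm above its starting height (z of disc in the frame of pod above 0.06 m).
It fails at once if another thing on the shelf is moved by more than 20 mm (distance of any of weight, spindle_cap, headshell, record_brush, mug, bottle, stylus_case from where it was at the start of the episode above 0.02 m).
It also fails if it takes over 45 s, if anything falls off the work surface, if the arm or the gripper's body presses on something with over 40 N, if the wrist force passes 120 N, or if a joint passes its speed limit or range.

ROBOT

A 6-joint arm with a two-finger parallel gripper is mounted at the origin on the work surface. World frame = base frame: x ahead of the robot, y to its left, z up, the work surface at z = 0. Lengths are in mm, angles in rad, forces in N, time in s.
With the tool pointing down it reaches from about 275 to 1000 mm from the base axis. Payload 8.4 kg.
Tool frame: the origin (TCP) lies on the mounting face of the last link; the fingertips stand 173 mm ahead of it and the grasp point (between the pads) lies 155 mm ahead of it; z points along the fingers, y is the line along which they close (so a half turn about z gives the same grasp; the last joint's range is limited). The gripper opens to 85 mm and grips with 20 to 120 N. Pads are 22 mm wide; open, the fingers measure 114 mm over their backs; the gripper's body (76 mm by 85 mm) begins 54 mm behind the grasp point. The pads swing forward as they close: fully open they stand 13 mm farther back than shut.
Start: joints at [-1.332, 0.353, 1.633, -0, 1.155, -0.002], TCP at [149.048, -606.971, 404.681] pointing down, gripper open.
Joint ranges: [-2.63, 2.63], [-0.92, 2.1], [0.06, 2.66], [-1.3, 4.44], [0, 2.69], [-3.02, 3.02]. Speed limits (rad/s): [2.22, 2.22, 2.79, 3.14, 3.14, 3.14].

INTERFACE

Orientations are given as [roll, pitch, yaw] about the fixed x, y, z axes, in that order (R = Rz(yaw) Ry(pitch) Rx(roll)).
In Python, from rig import r gives the robot as it stands.
- The arm moves only by the tool apply_moves, never from a script. Its argument "deltas" is a list of rows, each an object with "claw": the gripper command: -1 is fully open, 1 is shut, values between are in proportion; "delta_pos": the shift along the tool's x, y, z in cm, a list of three; "yaw": the turn about the tool's z in rad. In form: [{"claw": claw, "delta_pos": [tx, ty, tz], "yaw": yaw}, ...]. A call has 1 to 8 rows; each row shifts and turns the commanded pose from where the row before left it, along the tool's axes as they then stand; what a row does not reach is not made up. A row lasts 1/8 s, in which the tool goes at most 62.5 mm and 10.7 degrees, less where a joint would pass 70% of its speed; a pose out of reach is approached as far as the arm can. A call with a gripper value outside its range is refused whole. The fingers move at their own pace and stop on an object; "grip_force" is the grip in N (left out, the last holds). Time passes only in rows, so rows that do not move let the fingers close. It gives the time, the measured TCP pose, the force, the opening and the grip force at its end, in the units of the state.
- r.sense(): the state, without advancing time (a new reading comes with each control period).
- r.grab_frame(name): name is "scene" or "top" or "wrist"; returns a dict with "img" (420x560x3 uint8, blue, green, red), "z_map" (420x560 float32, mm along the optical axis (not along the pixel's ray), 0 where there is no reading), "fx", "fy", "cx", "cy" (pixels), "eye" and "rotation" of the camera in the world; the wrist camera has in their place "T_tool_cam" (4x4, takes a point from camera to tool coordinates, whose origin is the TCP and whose axes are the flange's). Camera axes: x right, y up, looking along -z (the intrinsics and any distortion apply to the point x, -y, -z); pixel columns grow to the right and rows downward; lengths in mm; the calibration is good to about 2 mm. The wrist camera is an equidistant fisheye: a pixel r from the principal point sees the ray r / f radians off the axis. A picture is of the moment at which its call begins: read the wrist's pose just before it.
- r.sign_off(): hands the job in; it is judged then, once.
The state is a dict: "clock": time; "qpos": joint angles; "qvel": joint speeds; "joint_efforts": joint torques, N m; "eef_pos": TCP position; "tcp_rot": TCP orientation; "contact_force": force on the tool from outside, world axes, zero at the start; "wrist_torque": the same for the moment, N m; "opening": opening from 0.0 (shut) to 1.0 (fully open); "grasp_force": force on a finger pad.
Only numpy, scipy, OpenCV 4.12 (cv2) and the standard library are available. Lean on these libraries where they do the work, as an engineer would, in place of code of your own. Each camera call takes 0.05 s, during which the arm holds its last target. There are 200 camera calls.

## Working session

There is one attempt and no reset: what is moved stays moved. The work goes in short steps, Python scripts to look and compute and a tool call to move; the robot and the scene stay as the last step left them, time stands still between calls to the robot, and variables do not carry over. Pictures are saved under pics/ and viewed, at most 10 in all, crops included, and the job is handed in when it is done.

Besides the shell and the picture viewer there is one more tool, called as name([rows], argument=value, ...), one row to a line, values as JSON. apply_moves: Moves the arm, as the interface text tells. Its arguments: {"type":"object","properties":{"deltas":{"type":"array"},"grip_force":{"type":"number"}},"required":["deltas"]}

```bash
mkdir -p pics
cat > h.py <<'E'
import numpy as np, cv2
from rig import r
def world(f,u,v):
    # pixel(s) -> world from depth, fixed cams
    d=f["z_map"][v,u]; x=(u-f["cx"])/f["fx"]*d; y=-(v-f["cy"])/f["fy"]*d
    return np.stack([x,y,-d],-1)@np.array(f["rotation"]).T+np.array(f["eye"])
def onplane(f,u,v,z):
    d=np.array([(u-f["cx"])/f["fx"],-(v-f["cy"])/f["fy"],-1.])@np.array(f["rotation"]).T
    e=np.array(f["eye"]); return e+d*(z-e[2])/d[2]
E
python3 - <<'E'
from h import *
s=r.sense(); print(s)
for n in("scene","top"):
    f=r.grab_frame(n); cv2.imwrite(f"pics/{n}0.png",f["img"]); np.savez(f"{n}0.npz",**f)
    print(n,{k:v for k,v in f.items() if k not in("img","z_map")})
E
```

```text
{'clock': 0.0, 'qpos': array([-1.33239467e+00,  3.53647051e-01,  1.63412185e+00, -8.56296433e-06,
        1.15521148e+00, -2.39017915e-03]), 'qvel': array([ 0.00065562,  0.00093815, -0.00059197,  0.00014972, -0.00053834,
       -0.00073766]), 'joint_efforts': array([ 3.01699538e-04, -6.05252409e+01, -3.42061293e+01,  4.28100145e-05,
        9.45813255e-03,  3.13223453e-06]), 'eef_pos': array([ 148.99467037, -606.74172299,  403.96745979]), 'tcp_rot': array([-3.14020491e+00,  4.51235299e-06,  2.40795300e-01]), 'contact_force': array([-0.0880042 , -0.60925374, -0.01315102]), 'wrist_torque': array([-0.0027171 ,  0.07335757, -0.01976428]), 'grasp_force': 0.0, 'opening': 1.0019027818699313}
scene {'fx': 418.3188742833064, 'fy': 418.3188742833064, 'cx': 276.83212780266314, 'cy': 205.91774248497455, 'eye': array([1088.79179338, -548.34813767,  677.78596112]), 'rotation': array([0.90207095, 0.01123974, 0.79034271])}
top {'fx': 439.9075954472684, 'fy': 439.9075954472684, 'cx': 281.99601083452274, 'cy': 213.30235574397273, 'eye': array([3.68021252e+02, 4.32594502e-01, 1.33776336e+03]), 'rotation': array([ 0.12924573, -0.00772282, -1.54605522])}
```

Run:
```python
s=open('h.py').read()
s=s.replace('np.array(f["rotation"]).T','Rm(f["rotation"]).T').replace("def world","from scipy.spatial.transform import Rotation as Ro\ndef Rm(a): return Ro.from_euler('xyz',a).as_matrix()\ndef world",1)
open('h.py','w').write(s)
```

```text
(no output)
```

View pics/top0.png

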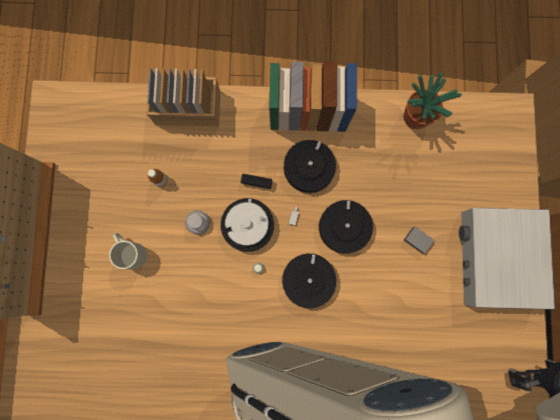

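View pics/scene0.png

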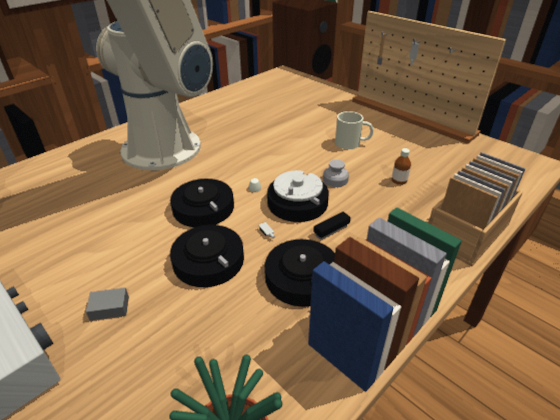

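The top view shows four pod-like things: (247,225), which carries the bright disc, and bare ones at (310,166), (346,227) and (309,281). Image left is the robot's +y, so (247,225) is farthest left and is the one meant. I'll confirm it in a crop and measure.

Run:
```python
from h import *
f=dict(np.load("top0.npz"))
c=f["img"][185:270,195:300]; cv2.imwrite("pics/crop0.png",cv2.resize(c,None,fx=7,fy=7,interpolation=cv2.INTER_CUBIC))
v,u=np.mgrid[185:270,195:300]; P=world(f,u,v)
b=c.min(-1)>110
roi=(np.hypot(u-247,v-225)<30)
z=P[...,2]; print(np.histogram(z[roi],bins=np.arange(0,90,4)))
def fit(m):
    p=P[m][:,:2]; (a,bb),rr=cv2.minEnclosingCircle(p.astype(np.float32)); return a,bb,rr,p.mean(0)
m=roi&(z>57)&(z<68); print("disc",fit(m)); 
m=roi&(z>35)&(z<45); print("pod",fit(m))
m=roi&(z>72); n,l,st,ce=cv2.connectedComponentsWithStats(m.astype(np.uint8))
for i in range(1,n): print(st[i],ce[i]+[195,185],P[l==i].mean(0))
```

```text
(array([248,  49,   2,   2,   3,   2,   2,   8,  40, 367, 380,  64,   6,
        18, 258, 738, 280,  19,  12,  47,  17,   4]), array([ 0,  4,  8, 12, 16, 20, 24, 28, 32, 36, 40, 44, 48, 52, 56, 60, 64,
       68, 72, 76, 80, 84, 88]))
disc (501.8289794921875, 99.66014862060547, 62.18799591064453, array([501.68448849,  98.79297024]))
pod (501.82275390625, 99.81729125976562, 79.9158935546875, array([495.36031176,  98.80748961]))
[37 18  1  1  1] [232. 203.] [3.68021252e+02 4.32594502e-01 1.33776336e+03]
[54 29  1  1  1] [249. 214.] [3.68021252e+02 4.32594502e-01 1.33776336e+03]
[68 28  1  1  1] [263. 213.] [3.68021252e+02 4.32594502e-01 1.33776336e+03]
[64 31  4  4 14] [260.5        217.71428571] [517.21955549  56.28122081  80.5917153 ]
[72 32  1  1  1] [267. 217.] [3.68021252e+02 4.32594502e-01 1.33776336e+03]
[46 34  9  9 68] [245.17647059 222.95588235] [497.28656702  97.03579643 115.2283939 ]
[75 39  1  1  1] [270. 224.] [3.68021252e+02 4.32594502e-01 1.33776336e+03]
[77 38  1  1  1] [272. 223.] [3.68021252e+02 4.32594502e-01 1.33776336e+03]
[66 41  1  1  1] [261. 226.] [3.68021252e+02 4.32594502e-01 1.33776336e+03]
[54 47  1  1  1] [249. 232.] [3.68021252e+02 4.32594502e-01 1.33776336e+03]
```

View pics/crop0.png

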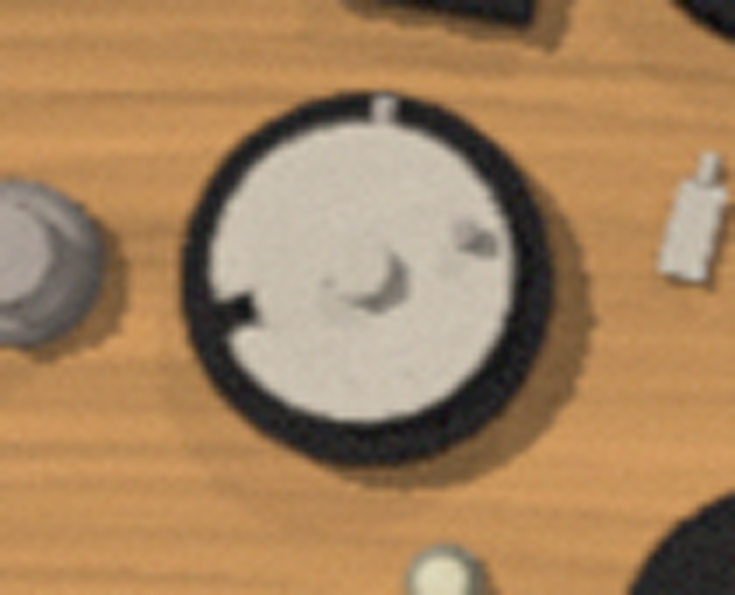

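The crop confirms it. The disc sits on this pod, with the pin at crop (383,108), the notch at (237,308), the stub at (468,235) and the hub at (358,270). Next I get the angles by casting rays onto the right planes.

Run:
```python
from h import *
f=dict(np.load("top0.npz")); C=np.array([501.8,99.7])
P=lambda x,y,z: onplane(f,195+x/7-.43,185+y/7-.43,z)
for n,x,y,z in(("pin",383,108,52),("notch",237,308,62),("stub",468,235,80),("hub",358,268,78)):
    p=P(x,y,z)[:2]; d=p-C; print(n,p,np.hypot(*d),np.degrees(np.arctan2(d[1],d[0])))
s=r.sense(); print(s["eef_pos"],s["tcp_rot"])
```

```text
pin [572.50451852  92.33350975] 71.0872289410306 -5.948014424011133
notch [485.25100109 149.3444596 ] 52.33012262313489 108.43582726549164
stub [516.12393657  53.60057141] 48.273517323907505 -72.73902361857849
hub [501.54403447  98.45906112] 1.2670626084613785 -101.65480996934254
[ 148.99658988 -606.76606661  404.04813829] [-3.14039977e+00  2.66107645e-06  2.40782667e-01]
```

apply_moves([
  {"claw": -1, "delta_pos": [3.2, -3.5, 0], "yaw": 0},
  {"claw": -1, "delta_pos": [3.2, -3.5, 0], "yaw": 0},
  {"claw": -1, "delta_pos": [3.2, -3.5, 0], "yaw": 0},
  {"claw": -1, "delta_pos": [3.2, -3.5, 0], "yaw": 0},
  {"claw": -1, "delta_pos": [3.2, -3.5, 0], "yaw": 0},
  {"claw": -1, "delta_pos": [3.2, -3.5, 0], "yaw": 0},
  {"claw": -1, "delta_pos": [3.2, -3.5, 0], "yaw": 0},
  {"claw": -1, "delta_pos": [3.2, -3.5, 0], "yaw": 0},
])

```text
clock: 1.1
eef_pos: [331.3, -272.5, 404.6]
tcp_rot: [-3.142, -0.0, 0.241]
contact_force: [-0.1, -0.3, -0.4]
opening: 0.997
grasp_force: 0.0
```

apply_moves([
  {"claw": -1, "delta_pos": [3.2, -3.5, 0], "yaw": 0},
  {"claw": -1, "delta_pos": [3.2, -3.5, 0], "yaw": 0},
  {"claw": -1, "delta_pos": [3.2, -3.5, 0], "yaw": 0},
  {"claw": -1, "delta_pos": [3.2, -3.5, 0], "yaw": 0},
  {"claw": -1, "delta_pos": [3.2, -3.5, 0], "yaw": 0},
  {"claw": -1, "delta_pos": [3.2, -3.5, 0], "yaw": 0},
  {"claw": -1, "delta_pos": [3.2, -3.5, 0], "yaw": 0},
  {"claw": -1, "delta_pos": [3.2, -3.5, 0], "yaw": 0},
])

```text
clock: 2.1
eef_pos: [513.2, 60.5, 404.5]
tcp_rot: [3.142, 0.0, 0.241]
contact_force: [0.9, -0.2, -0.0]
opening: 1.001
grasp_force: 0.0
```

apply_moves([
  {"claw": 0.5, "delta_pos": [0, 0, 0], "yaw": -0.18},
  {"claw": 0.5, "delta_pos": [0, 0, 0], "yaw": -0.18},
  {"claw": 0.5, "delta_pos": [0, 0, 0], "yaw": -0.18},
  {"claw": 0.5, "delta_pos": [0, 0, 0], "yaw": -0.18},
  {"claw": 0.5, "delta_pos": [0, 0, 0], "yaw": -0.18},
  {"claw": 0.5, "delta_pos": [0, 0, 0], "yaw": -0.18},
  {"claw": 0.5, "delta_pos": [0, 0, 0], "yaw": -0.18},
  {"claw": 0.5, "delta_pos": [0, 0, 0], "yaw": -0.18},
])

```text
clock: 3.1
eef_pos: [512.6, 58.9, 404.4]
tcp_rot: [-3.141, -0.0, 1.687]
contact_force: [-0.5, -0.2, -0.6]
opening: 0.25
grasp_force: 0.0
```

apply_moves([
  {"claw": 0.5, "delta_pos": [0, 0, 0], "yaw": -0.18},
  {"claw": 0.5, "delta_pos": [0, 0, 0], "yaw": 0},
])

```text
clock: 3.35
eef_pos: [512.6, 59.0, 404.4]
tcp_rot: [-3.141, -0.0, 1.86]
contact_force: [-0.2, -0.5, -0.9]
opening: 0.252
grasp_force: 0.0
```

apply_moves([
  {"claw": 0.5, "delta_pos": [-0.4, 0.25, 5], "yaw": -0.03},
  {"claw": 0.5, "delta_pos": [0, 0, 4.5], "yaw": 0},
  {"claw": 0.5, "delta_pos": [0, 0, 0], "yaw": 0},
])

```text
clock: 3.72
eef_pos: [514.8, 55.7, 307.0]
tcp_rot: [-3.135, -0.001, 1.887]
contact_force: [-0.6, -0.5, 0.1]
opening: 0.249
grasp_force: 0.0
```

```bash
cat >> h.py <<'E'
def wgrab(name):
    s=r.sense(); f=r.grab_frame("wrist"); cv2.imwrite(f"pics/{name}.png",f["img"])
    T=np.eye(4); T[:3,:3]=Rm(s["tcp_rot"]); T[:3,3]=s["eef_pos"]; return f,T@np.array(f["T_tool_cam"]),s
def wray(f,T,u,v,z):
    x,y=u-f["cx"],v-f["cy"]; rr=np.hypot(x,y)+1e-9; t=rr/f["fx"]
    d=T[:3,:3]@np.array([np.sin(t)*x/rr,-np.sin(t)*y/rr,-np.cos(t)]); return T[:3,3]+d*(z-T[2,3])/d[2]
def wproj(f,T,p):
    q=np.linalg.inv(T)@np.append(p,1); x,y,z=q[0],-q[1],-q[2]; t=np.arctan2(np.hypot(x,y),z); a=np.arctan2(y,x)
    return f["cx"]+f["fx"]*t*np.cos(a), f["cy"]+f["fx"]*t*np.sin(a)
E
python3 - <<'E'
from h import *
f,T,s=wgrab("w1"); print(s["eef_pos"],s["tcp_rot"],f["fx"],T.round(2).tolist())
import math
for n,a,R,z in(("c",0,0,78),("stub",-71.5,46,80),("pin",-5.7,54,52)): 
    a=math.radians(a); print(n,wproj(f,T,[501.7+R*math.cos(a),99.3+R*math.sin(a),z]))
E
```

```text
[514.81516686  55.67951027 307.03625256] [-3.13511194e+00 -1.39734264e-03  1.88705988e+00] 325.19226210127806 [[0.95, -0.3, -0.08, 493.47], [0.31, 0.91, 0.27, 123.4], [-0.01, -0.28, 0.96, 275.5], [0.0, 0.0, 0.0, 1.0]]
c (np.float64(291.41383056611585), np.float64(157.70586459925477))
stub (np.float64(291.6530247630643), np.float64(229.97428402515078))
pin (np.float64(360.56667640580844), np.float64(184.3561062180351))
```

View pics/w1.png

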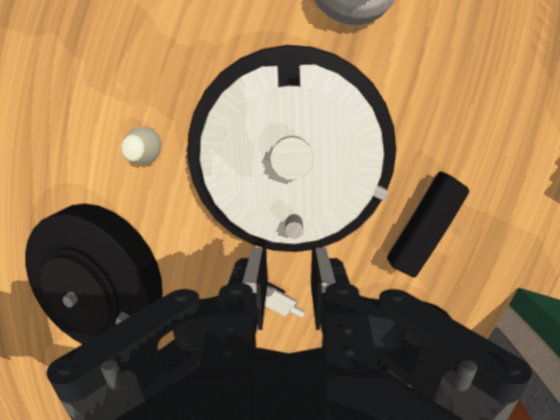

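The wrist view shows the hub at (292,158), the stub at (294,228), the notch at (288,75) and the pin at (381,191), all matching the estimates. The fingers straddle the stub, so I go down.

apply_moves([
  {"claw": 0.5, "delta_pos": [0, 0.1, 3.5], "yaw": 0},
  {"claw": 0.5, "delta_pos": [0, 0, 2.2], "yaw": 0},
  {"claw": 0.5, "delta_pos": [0, 0, 0.8], "yaw": 0},
  {"claw": 0.5, "delta_pos": [0, 0, 0], "yaw": 0},
])

```text
clock: 4.28
eef_pos: [517.8, 56.3, 245.8]
tcp_rot: [3.14, 0.0, 1.89]
contact_force: [0.4, 1.0, 0.3]
opening: 0.249
grasp_force: 0.0
```

apply_moves([
  {"claw": 0.5, "delta_pos": [0, 0, 0.45], "yaw": 0},
  {"claw": 0.5, "delta_pos": [0.052, -0.687, 0], "yaw": 0.15},
  {"claw": 0.5, "delta_pos": [0.052, -0.687, 0], "yaw": 0.15},
  {"claw": 0.5, "delta_pos": [0.052, -0.687, 0], "yaw": 0.15},
  {"claw": 0.5, "delta_pos": [0.052, -0.687, 0], "yaw": 0.15},
  {"claw": 0.5, "delta_pos": [0.052, -0.687, 0], "yaw": 0.15},
  {"claw": 0.5, "delta_pos": [0.052, -0.687, 0], "yaw": 0.15},
  {"claw": 0.5, "delta_pos": [0, 0, 0], "yaw": 0},
])

```text
clock: 5.28
eef_pos: [477.7, 61.5, 240.9]
tcp_rot: [3.141, -0.001, 0.992]
contact_force: [0.2, -1.2, 0.3]
opening: 0.248
grasp_force: 0.0
```

Run:
```python
from h import *
f,T,s=wgrab("w2"); d=s["eef_pos"][:2]-[501.7,99.3]; print(s["eef_pos"],s["tcp_rot"],np.hypot(*d),np.degrees(np.arctan2(d[1],d[0])),s["contact_force"])
```

```text
[477.68810869  61.49880575 240.85985123] [ 3.14072988e+00 -7.61975492e-04  9.91841194e-01] 44.7828227193514 -122.42433141359506 [ 0.19136844 -1.24683342  0.27293805]
```

View pics/w2.png

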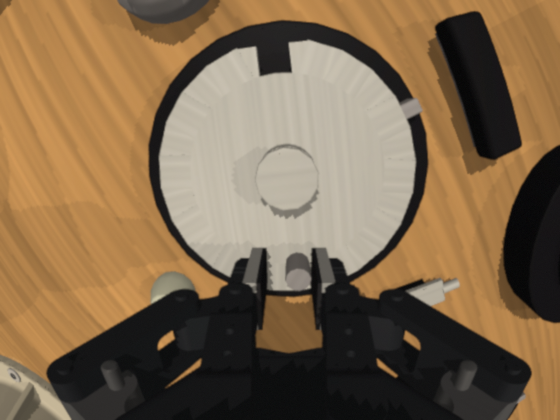

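Working: the disc follows the finger, with the stub at (297,270) against the right-hand finger, the notch at (274,58) and the pin at (408,109). I carry on.

apply_moves([
  {"claw": 0.5, "delta_pos": [-0.05, -0.687, 0], "yaw": 0.15},
  {"claw": 0.5, "delta_pos": [0.052, -0.687, 0], "yaw": 0.15},
  {"claw": 0.5, "delta_pos": [0.052, -0.687, 0], "yaw": 0.15},
  {"claw": 0.5, "delta_pos": [0.052, -0.687, 0], "yaw": 0.15},
  {"claw": 0.5, "delta_pos": [0.052, -0.687, 0], "yaw": 0.15},
  {"claw": 0.5, "delta_pos": [0.052, -0.687, 0], "yaw": 0.15},
  {"claw": 0.5, "delta_pos": [0.052, -0.687, 0], "yaw": 0.15},
  {"claw": 0.5, "delta_pos": [0, 0, 0], "yaw": 0},
])

```text
clock: 6.32
eef_pos: [456.7, 102.0, 240.5]
tcp_rot: [-3.141, -0.001, -0.055]
contact_force: [-0.7, 1.6, 0.5]
opening: 0.251
grasp_force: 0.0
```

Run:
```python
from h import *
f,T,s=wgrab("w3"); np.savez("w3.npz",T=T,**f); d=s["eef_pos"][:2]-[501.7,99.3]; print(s["eef_pos"],s["tcp_rot"],np.hypot(*d),np.degrees(np.arctan2(d[1],d[0])),s["contact_force"])
```

```text
[456.73162703 101.95564502 240.45425228] [-3.14131933e+00 -6.77374035e-04 -5.51758531e-02] 45.04672038943869 176.62027502042235 [-0.66782047  1.60230531  0.47681101]
```

View pics/w3.png

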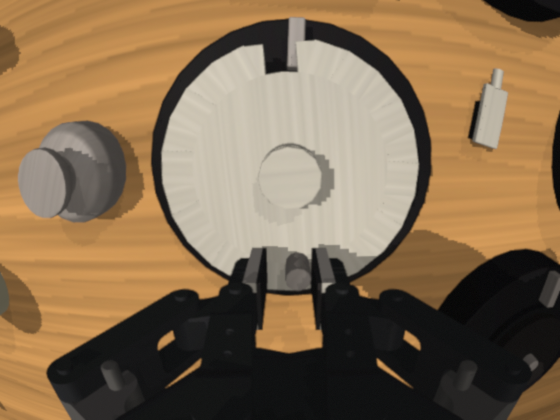

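The notch (inner corners about (266,74) and (298,71)) is a few degrees short of the pin (axis about column 296). I compute the remainder.

Run:
```python
from h import *
f=dict(np.load("w3.npz")); T=f["T"]
hub=wray(f,T,290,177,78)[:2]; print("hub",hub)
def ang(p,c): d=p[:2]-c; return np.degrees(np.arctan2(d[1],d[0])),np.hypot(*d)
C=hub
for n,u,v,z in(("nl",266,74,62),("nr",298,71,62),("nlo",263,45,62),("pin_out",298,20,52),("pinL",289,50,52),("pinR",304,38,52),("stub",297,257,80)): print(n,ang(wray(f,T,u,v,z),C))
g=cv2.cvtColor(f["img"],cv2.COLOR_BGR2GRAY)
for v in(30,35,50,58,64): print(v,g[v,255:312].tolist())
```

```text
hub [502.99857204  99.51917266]
nl (np.float64(10.439960527379457), np.float64(45.251070834969696))
nr (np.float64(-7.630718065863591), np.float64(45.43767549940127))
nlo (np.float64(8.631925672678836), np.float64(58.78216457378168))
pin_out (np.float64(-6.184467074632446), np.float64(72.6345399739325))
pinL (np.float64(-2.7159319355822324), np.float64(57.09209094573026))
pinR (np.float64(-9.182498471619235), np.float64(63.59073369529376))
stub (np.float64(-178.03824738559524), np.float64(34.98584362104033))
30 [33, 33, 33, 33, 33, 32, 32, 32, 32, 33, 33, 33, 32, 32, 33, 33, 32, 32, 32, 33, 32, 33, 32, 32, 33, 32, 33, 32, 32, 33, 31, 32, 47, 91, 138, 162, 167, 166, 165, 163, 161, 160, 159, 159, 159, 161, 162, 159, 144, 107, 59, 27, 21, 22, 20, 20, 23]
35 [33, 34, 33, 32, 32, 33, 34, 33, 33, 33, 32, 32, 33, 33, 32, 32, 33, 31, 33, 32, 31, 33, 32, 32, 33, 32, 31, 32, 33, 33, 32, 30, 53, 100, 144, 163, 167, 166, 164, 162, 161, 159, 159, 159, 159, 160, 160, 156, 139, 103, 54, 25, 21, 21, 22, 21, 21]
50 [194, 194, 195, 197, 198, 200, 201, 184, 116, 52, 34, 33, 31, 33, 32, 31, 32, 32, 33, 31, 32, 31, 33, 30, 32, 33, 32, 30, 29, 29, 29, 36, 77, 131, 158, 166, 167, 165, 163, 155, 147, 162, 188, 195, 194, 194, 194, 194, 194, 195, 196, 195, 193, 193, 192, 192, 194]
58 [195, 195, 194, 196, 198, 199, 201, 197, 167, 101, 45, 34, 32, 33, 31, 31, 30, 28, 24, 23, 23, 22, 23, 27, 25, 28, 30, 30, 30, 29, 30, 46, 90, 137, 162, 163, 154, 153, 152, 150, 147, 152, 171, 191, 195, 194, 194, 195, 196, 196, 195, 195, 194, 194, 195, 196, 198]
64 [195, 195, 195, 195, 197, 198, 200, 198, 177, 125, 65, 28, 21, 19, 21, 22, 21, 21, 21, 20, 21, 19, 21, 20, 21, 20, 21, 19, 19, 21, 28, 55, 105, 141, 159, 157, 143, 147, 149, 147, 144, 143, 161, 187, 195, 194, 194, 195, 196, 196, 196, 196, 196, 197, 199, 199, 200]
```

apply_moves([
  {"claw": 0.5, "delta_pos": [0.01, -0.3, 0], "yaw": 0.065},
  {"claw": 0.5, "delta_pos": [0.01, -0.3, 0], "yaw": 0.065},
  {"claw": 0.5, "delta_pos": [0, 0, 0], "yaw": 0},
])

```text
clock: 6.75
eef_pos: [457.2, 107.5, 240.2]
tcp_rot: [-3.142, -0.0, -0.185]
contact_force: [-0.8, 0.3, 0.7]
opening: 0.253
grasp_force: 0.0
```

```bash
cat > m.py <<'E'
from h import *
import sys
f,T,s=wgrab(sys.argv[1]); g=cv2.cvtColor(f["img"],cv2.COLOR_BGR2GRAY); print(s["eef_pos"],s["tcp_rot"],s["contact_force"])
C=np.array([502.5,99.5])
for a in(52,54,56,58,66,70):
  # sample along arc of disc top / pin top, angles wrt C
  z=62 if a<62 else 52; A=np.arange(-30,20,.5); row=[]
  for t in np.radians(A):
    u,v=wproj(f,T,[C[0]+a*np.cos(t),C[1]+a*np.sin(t),z]); row.append(g[int(round(v)),int(round(u))] if 0<=v<419 and 0<=u<559 else 0)
  print(a,z,"".join("#" if x<90 else "+" if x<178 else "." for x in row))
E
python3 m.py w4
```

```text
[457.20405677 107.51864769 240.22915265] [-3.14152808e+00 -4.31941166e-05 -1.85110827e-01] [-0.79217384  0.31868237  0.6826836 ]
52 62 ..................................+######++++++++++++++++##########+................................
54 62 ..................................++#####+++++++++++++++##########+.................................
56 62 ....................................#####+++++++++++++++##########+.................................
58 62 ....................................+#####++++++++++++++#########+..................................
66 52 ##########################################++++++++++++++############################################
70 52 ###########################################+++++++++++++############################################
```

View pics/w4.png

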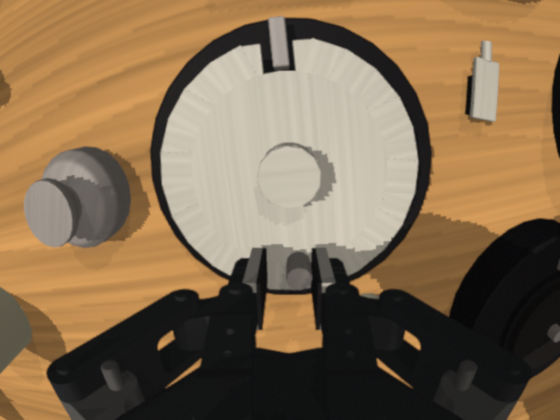

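The pin is inside the notch, about 1° off centre. I nudge it, back the finger off, rise and shut the fingers.

apply_moves([
  {"claw": 0.5, "delta_pos": [0, -0.08, 0], "yaw": 0.017},
  {"claw": 0.5, "delta_pos": [0, 0, 0], "yaw": 0},
  {"claw": 0.5, "delta_pos": [0, 0.4, 0], "yaw": 0},
  {"claw": 0.5, "delta_pos": [0, 0, -2.5], "yaw": 0},
  {"claw": 1, "delta_pos": [0, 0, -2.5], "yaw": 0},
  {"claw": 1, "delta_pos": [0, 0, 0], "yaw": 0},
  {"claw": 1, "delta_pos": [0, 0, 0], "yaw": 0},
])

```text
clock: 7.68
eef_pos: [456.1, 104.4, 289.7]
tcp_rot: [3.141, 0.0, -0.206]
contact_force: [0.1, 0.4, 0.2]
opening: -0.003
grasp_force: 0.0
```

```bash
python3 m.py w5
python3 - <<'E'
from h import *
s=r.sense(); y=s["tcp_rot"][2]; d=np.array([502.4,99.5])-s["eef_pos"][:2]; print("tx,ty",d@[np.cos(y),np.sin(y)],d@[np.sin(y),-np.cos(y)],s["opening"])
E
```

```text
[456.10341864 104.3806815  289.74533121] [ 3.14148897e+00  3.75970333e-04 -2.06055399e-01] [0.14992989 0.41003252 0.22404   ]
52 62 ................................+#######++++++++++....++########++..................................
54 62 ................................+++#####++++++++++..++++########+...................................
56 62 ..................................+#####+++++++++++.++++#######+....................................
58 62 ..................................+######+++++++++....++#######++...................................
66 52 ##########################################+++++++++...++############################################
70 52 ###########################################+++++++....++############################################
tx,ty 46.407959051372416 -4.725791436061398 0.0026454548204958013
```

Centred. I go over the hub and then down to just above it.

apply_moves([
  {"claw": 1, "delta_pos": [4.6, -0.5, 0], "yaw": 0},
  {"claw": 1, "delta_pos": [0, 0, 0], "yaw": 0},
  {"claw": 1, "delta_pos": [0, 0, 3.4], "yaw": 0},
  {"claw": 1, "delta_pos": [0, 0, 0], "yaw": 0},
])

```text
clock: 8.22
eef_pos: [500.6, 99.7, 253.7]
tcp_rot: [3.139, 0.006, -0.206]
contact_force: [-0.2, 0.1, 0.7]
opening: -0.005
grasp_force: 0.0
```

apply_moves([
  {"claw": 1, "delta_pos": [0, 0, 0.3], "yaw": 0},
  {"claw": 1, "delta_pos": [0, 0, 0.3], "yaw": 0},
  {"claw": 1, "delta_pos": [0, 0, 0], "yaw": 0},
])

```text
clock: 8.6
eef_pos: [502.6, 100.1, 250.7]
tcp_rot: [-3.141, -0.001, -0.206]
contact_force: [0.4, -0.6, 0.3]
opening: 0.002
grasp_force: 0.0
```

apply_moves([
  {"claw": 1, "delta_pos": [0, 0, 0.15], "yaw": 0},
  {"claw": 1, "delta_pos": [0, 0, 0.15], "yaw": 0},
  {"claw": 1, "delta_pos": [0, 0, 0.15], "yaw": 0},
  {"claw": 1, "delta_pos": [0, 0, 0], "yaw": 0},
])

```text
clock: 9.1
eef_pos: [502.6, 100.1, 246.2]
tcp_rot: [-3.141, -0.001, -0.206]
contact_force: [-1.2, 0.3, 5.2]
opening: 0.001
grasp_force: 2.3
```

Contact at about 6 N, so the collar is sliding. I keep going until it is home.

apply_moves([
  {"claw": 1, "delta_pos": [0, 0, 0.15], "yaw": 0},
  {"claw": 1, "delta_pos": [0, 0, 0.15], "yaw": 0},
  {"claw": 1, "delta_pos": [0, 0, 0], "yaw": 0},
])

```text
clock: 9.48
eef_pos: [502.7, 100.1, 243.5]
tcp_rot: [-3.141, -0.001, -0.206]
contact_force: [-2.0, -0.5, 9.1]
opening: -0.0
grasp_force: 4.4
```

apply_moves([
  {"claw": 1, "delta_pos": [0, 0, 0.1], "yaw": 0},
  {"claw": 1, "delta_pos": [0, 0, 0], "yaw": 0},
])

```text
clock: 9.72
eef_pos: [502.7, 100.1, 243.4]
tcp_rot: [-3.141, -0.001, -0.206]
contact_force: [-7.2, -0.7, 22.6]
opening: 0.001
grasp_force: 11.2
```

A firm stop at 243.4 (243 expected) means it is home. I rise, back off and check.

apply_moves([
  {"claw": 1, "delta_pos": [0, 0, -1], "yaw": 0},
  {"claw": 1, "delta_pos": [0, 0, -4], "yaw": 0},
  {"claw": 1, "delta_pos": [0, 0, -5], "yaw": 0},
  {"claw": 1, "delta_pos": [-5, 0, -3], "yaw": 0},
  {"claw": 1, "delta_pos": [-5, 0, 0], "yaw": 0},
  {"claw": 1, "delta_pos": [0, 0, 0], "yaw": 0},
  {"claw": 1, "delta_pos": [0, 0, 0], "yaw": 0},
])

```text
clock: 10.6
eef_pos: [405.0, 120.6, 372.2]
tcp_rot: [-3.141, -0.002, -0.206]
contact_force: [-0.2, 0.2, 0.4]
opening: -0.003
grasp_force: 0.0
```

Run:
```python
from h import *
f,T,s=wgrab("w6"); Z=f["z_map"]; print(s["eef_pos"])
P=[]
u,v=np.meshgrid(np.arange(560),np.arange(420)); x,y=u-f["cx"],v-f["cy"]; rr=np.hypot(x,y)+1e-9; t=rr/f["fx"]
X=np.stack([np.tan(t)*x/rr*Z,-np.tan(t)*y/rr*Z,-Z],-1)@T[:3,:3].T+T[:3,3]
d=np.hypot(X[...,0]-502.4,X[...,1]-99.5)
def plane(m):
  q=X[m]; c=np.linalg.lstsq(np.c_[q[:,:2]-[502.4,99.5],np.ones(len(q))],q[:,2],rcond=None)[0]; return c,m.sum()
m=(Z>0)&(d>22)&(d<38); print("plate",np.median(X[m][:,2]),plane(m&(abs(X[...,2]-np.median(X[m][:,2]))<6)))
m=(Z>0)&(d<10); print("hub",np.median(X[m][:,2]))
m=(Z>0)&(d>68)&(d<75); print("podtop",np.median(X[m][:,2]))
g=cv2.cvtColor(f["img"],cv2.COLOR_BGR2GRAY)
c=cv2.resize(f["img"],None,fx=1,fy=1); cv2.imwrite("pics/w6.png",c)
```

```text
[405.00017465 120.61705277 372.18453349]
plate 53.145947353111296 (array([-4.26548983e-04,  1.77574415e-04,  5.31419653e+01]), np.int64(3814))
hub 69.10910307708448
podtop 39.13953789840241
```

View pics/w6.png

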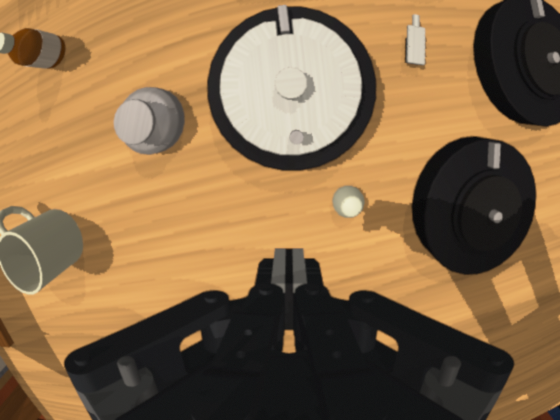

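The plate top is 14.0 mm above the pod top, which is exactly home, and it is level. The pin stands in the notch at (284,20), the bystanders are in place and the hand is clear.

```bash
python3 -c "
from rig import r
print(r.sign_off())"
```

```text
the job is handed in; nothing more can be done
None
```

The disc is turned and pressed fully home, level with the pin in the notch; nothing else looks moved, the hand is clear, and the job was handed in with about 10.6 s on the clock (no verdict came back).

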